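Load a sample tube through the reader's spring flap and start it

ROBOT

A 6-joint arm with a two-finger parallel gripper is mounted at the origin on the work surface. World frame = base frame: x ahead of the robot, y to its left, z up, the work surface at z = 0. Lengths are in m, angles in rad, forces in N, time in s.
With the tool pointing down it reaches from about 0.35 to 0.775 m from the base axis. Payload 7.3 kg.
Tool frame: the origin (TCP) lies at the very end of the fingers, on their centre line; the grasp point (between the pads) lies 19 mm behind it; x points along the fingers, y is the direction in which the jaws open and shut, and the axes are right-handed (so a half turn about x gives the same grasp; the last joint's range is limited). The gripper opens to 92 mm and grips with 3 to 60 N. Pads are 19 mm wide; open, the fingers measure 130 mm over their backs; the gripper's body (75 mm by 190 mm) begins 47 mm behind the grasp point.
Start: joints at [-1.374, 0.342, 1.524, -0, 1.275, -0.146], TCP at [0.176, -0.494, 0.227] pointing down, gripper open.
Joint ranges: [-2.53, 2.53], [-0.77, 2.02], [0.04, 2.7], [-1, 4.14], [0.28, 2.66], [-3.11, 3.11]. Speed limits (rad/s): [2.57, 2.57, 3.14, 3.14, 3.14, 3.14].

INTERFACE

Orientations are given as [roll, pitch, yaw] about the fixed x, y, z axes, in that order (R = Rz(yaw) Ry(pitch) Rx(roll)).
In Python, from cell import robot gives the robot as it stands.
- The arm moves only by the tool play_rows, never from a script. Its argument "moves" is a list that holds one entry, the list of rows, each a list of 5 numbers: the shift along the tool's x, y, z in m, then the turn about the tool's x in degrees, then the opening, from -1 (shut) to 1 (fully open), so that 0 is half open. A call has exactly 10 rows; each row shifts and turns the pose as measured when the row begins, along the tool's axes as they then stand; what a row does not reach is not made up. A row lasts 1/10 s, in which the tool goes at most 50 mm and 8.59 degrees, less where a joint would pass 70% of its speed; a pose out of reach is approached as far as the arm can. A call with a gripper value outside its range is refused whole. The fingers move at their own pace and stop on an object; "grip_force" is the grip in N (left out, the last holds). Time passes only in rows, so rows that do not move let the fingers close, or fill a call up. It gives the time, the measured TCP pose, the force and the opening at its end, in the units of the state.
- robot.observe(): the state, without advancing time (a new reading comes with each control period).
- robot.read_camera(name): name is "scene" or "top" or "wrist"; returns the picture (384x512x3 uint8, red, green, blue); there is no depth.
- robot.get_calibration(name): a dict with "mtx" (3x3 intrinsics, pixels), "k1" (the pictures are not rectified: a ray, as slopes to the right and down, at radius r is drawn at 1 + k1 r^2 times it, then the intrinsics apply), "view" (4x4, takes a point from world to camera coordinates). Camera axes: x right, y up, looking along -z (the intrinsics and any distortion apply to the point x, -y, -z); pixel columns grow to the right and rows downward; lengths in m; the calibration is good to about 2 mm. A picture is of the moment at which its call begins: read the wrist's pose just before it. get_calibration takes no time and is no camera call; for the wrist camera it gives the pose at the moment of the call.
- robot.hand_in(): hands the job in, once; it reports no verdict.
Trained networks look in the newest picture that a camera, given by its name, has taken for a name from the list of things; names that differ only in an ending like _2 or _b are one class to them, and where a whole thing is asked for, a point or a joint stands for the part that bears it (a point fixed in the world has none). Each returns a list of dicts, best first, with "score" (0 to 1); they miss things now and then, are a little off and sometimes report something else, mostly with a low value. They report only what shows in the picture. A call takes as long as a camera call.
- robot.spot_in(camera, label): "point" ([column, row] in pixels, amid what is visible of it).
The state is a dict: "time": time; "qpos": joint angles; "qvel": joint speeds; "joint_efforts": joint torques, N m; "tool_pos": TCP position; "tool_rot": TCP orientation; "contact_force": force on the tool from outside, world axes, zero at the start; "torque": the same for the moment, N m; "opening": finger opening in m.
Only numpy, scipy, OpenCV 4.12 (cv2) and the standard library are available. Lean on these libraries where they do the work, as an engineer would, in place of code of your own. Each camera call takes 0.05 s, during which the arm holds its last target.

TASK

Take the orange-capped tube from the metal block and push it, base first, through the spring flap in the sloping panel of the tube reader, so that it slides right down to the bottom of the chute and the flap swings fully shut behind it. Push it through under control: do not drop it in. Only then press the reader's green start button and let go of it; leave the other tubes and everything else on the bench where they are.

Things in the scene. Friction and masses are not known exactly. Their poses are not given: they have to be found in the camera images.
- tube_mid (a point): Centre (half-way up, on the axis) of the tube to load: rigid closed straight cylinder 24 mm in diameter, 90 mm long, about 45 g, pale grey with a white band; the top 18 mm is an ORANGE cap of the same diameter; base edge chamfered. z runs from base to cap. It stands upright in a hole of the block, base 10 mm and top 100 mm above the bench.
- rack: Aluminium tube block, fixed, 250 (x) x 60 (y) x 40 (z) mm; origin at the centre of its underside. Four holes 27 mm wide, 30 mm deep along its x axis at -90, -30, 30 and 90 mm; three hold tubes (orange, blue, white caps, in any order), one is empty. 60 mm of each tube stands above the block; lift it over 30 mm to come free.
- tube_blue_mid (a point): Centre of the same kind of tube with a BLUE cap: leave it in its hole.
- tube_white_mid (a point): Centre of the same kind of tube with a WHITE cap: leave it in its hole.
- reader: White bench tube reader, fixed, 300 deep (x) x 240 wide (y) x 325 mm high; origin under its centre, front to its -x. Its flat panel rises from the front at 30 deg from horizontal, 117 mm high at the front edge, 203 mm at x = 0, where a full-width column begins. A display head overhangs the panel from x = -40 mm backwards, 275 to 325 mm above the bench.
- port (a point): Centre of the chute's mouth, in the panel surface, 160 mm above the bench, at x -75 mm, y 0 of the reader, yellow bezel 2.5 mm high. z points out of the panel, square to it (30 deg from vertical, leaning to the reader's front), x up the slope, y across. The mouth is 34 (x) by 40 mm (y). The chute runs straight in along -z to a rubber pad 134 mm in: the tube must go in along it, the tool tilted.
- flap (a joint): Spring flap in the mouth, dark grey with a yellow line, 33 x 38 x 4 mm, its outer face 4 mm inside, hinged along the mouth's upper (+x) edge. rad: 0 shut, grows as it swings inward, at most 1.6; with a tube through it, 1.2 to 1.5. Its spring always shuts it; opening takes 1 to 2 N at its middle; a tube's weight alone does not open it.
- chamber (a point): Centre of a fully loaded tube: 89 mm inside the mouth, 5 mm down-slope, axes as the port's; its top is then 44 mm inside. Chute and flap are slippery: a tube let go with its base 46 mm or more inside the mouth slides down by its own weight and the flap shuts behind it; less far in, the flap holds it or pushes it out. One that hangs can be pushed on with shut fingers.
- start_top (a point): Centre of the top of the green start button (26 mm across, black collar 42 mm across and 12 mm high) on the panel, 82 mm to the -y side of the port and 45 mm down-slope of it, 18 mm proud of the panel; z points out of the panel: press along -z.
- start (a joint): Travel of the start button in m: 0 up, 0.006 fully pressed; a spring returns it. Fully down takes 5 N.
- dish: Covered dish 62 mm across, 16 mm high, origin under its centre: a bystander.
- marker: Marker pen 135 mm long (x), 12 mm thick, origin under its centre, lying on top of the reader's display head: a bystander.
- forceps: Steel forceps 130 mm long (x), 6 mm high, origin under their centre, lying on the bench between block and reader: a bystander.
- well_block: Steel well block 85 x 55 x 30 mm with brass wing nuts, origin under its centre: a bystander.
- reagent: Amber bottle 60 mm across, 130 mm high with a blue cap, origin under its centre: a bystander.

How it is judged:
By the outcome, as a careful person would: the job done as asked, in the order asked, and still so for the second after the job is handed in, with the robot touching nothing.
It also fails if it takes over 58 s, if anything falls off the work surface, if the arm or the gripper's body presses on something with over 40 N, if the wrist force passes 120 N, or if a joint passes its speed limit or range.

## Working session

There is one attempt and no reset: what is moved stays moved. The work goes in short steps, Python scripts to look and compute and a tool call to move; the robot and the scene stay as the last step left them, time stands still between calls to the robot, and variables do not carry over. Pictures are saved under pics/ and viewed, and the job is handed in when it is done.

Besides the shell and the picture viewer there is one more tool, called after "Call:" as name(argument=value, ...) on one line, values as JSON. play_rows: Moves the arm, as the interface text tells. Its arguments: {"type":"object","properties":{"moves":{"type":"array"},"grip_force":{"type":"number"}},"required":["moves"]}

```bash
mkdir -p pics; ls; python3 - <<'E'
from cell import robot
import cv2
print(robot.observe())
for n in ("scene","top","wrist"):
    im=robot.read_camera(n); cv2.imwrite(f"pics/{n}0.png",im[:,:,::-1])
    c=robot.get_calibration(n); print(n,c)
E
```

```text
pics
{'time': 0.0, 'qpos': array([-1.37404197e+00,  3.42721962e-01,  1.52503598e+00,  2.16023078e-05,
        1.27542608e+00, -1.45995922e-01]), 'qvel': array([-0.00143476, -0.00057472,  0.00072423,  0.00029002,  0.00057328,
        0.00119976]), 'joint_efforts': array([-4.74817516e-04, -4.31244600e+01, -2.44220763e+01,  7.14959647e-02,
        5.58614067e-02, -1.14956806e-04]), 'tool_pos': array([ 0.17638674, -0.49403195,  0.22603876]), 'tool_rot': array([-1.72977206,  1.56920483,  1.75456457]), 'contact_force': array([0.56792818, 0.13501063, 0.44875863]), 'torque': array([-0.02687855,  0.00293892,  0.00491317]), 'opening': 0.09167570861554537}
scene {'mtx': array([[389.94134382,   0.        , 256.65494129],
       [  0.        , 389.94134382, 191.13844022],
       [  0.        ,   0.        ,   1.        ]]), 'k1': -0.10926143824819808, 'view': array([[ 0.84867865,  0.52871203,  0.01442704, -0.51089211],
       [-0.32271524,  0.49601993,  0.80611358,  0.04793072],
       [ 0.41904585, -0.68878721,  0.59158495, -1.69015647],
       [ 0.        ,  0.        ,  0.        ,  1.        
[... 204 characters left out ...]
w': array([[ 0.02603027, -0.99938034,  0.02369325, -0.06630267],
       [ 0.98370072,  0.02982583,  0.17732264, -0.61557866],
       [-0.17791943,  0.01869131,  0.98386753, -1.53540037],
       [ 0.        ,  0.        ,  0.        ,  1.        ]])}
wrist {'mtx': array([[287.3961438 ,   0.        , 253.51461419],
       [  0.        , 287.3961438 , 200.83959042],
       [  0.        ,   0.        ,   1.        ]]), 'k1': -0.06887520115265769, 'view': array([[ 0.33725888, -0.94140938, -0.00219813, -0.52290214],
       [ 0.91067641,  0.32683881, -0.25267543,  0.03293448],
       [ 0.23858945,  0.08321524,  0.9675486 , -0.38930059],
       [ 0.        ,  0.        ,  0.        ,  1.        ]])}
```

View pics/scene0.png

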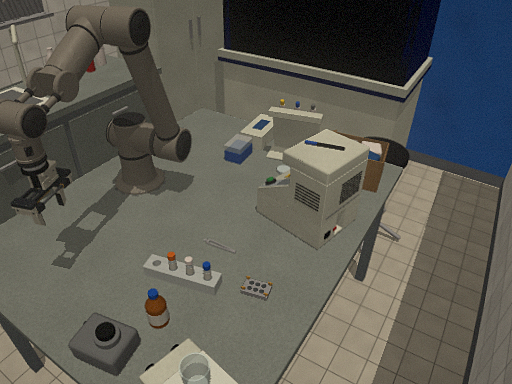

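View pics/top0.png

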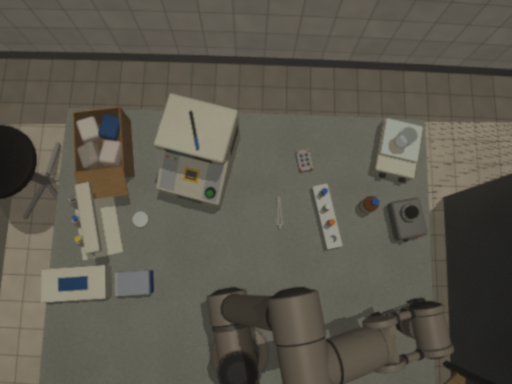

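View pics/wrist0.png

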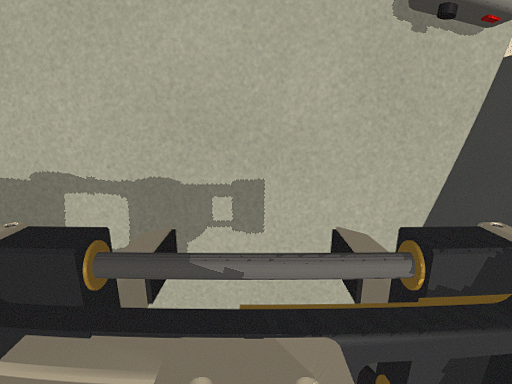

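The scene view shows the rack near (182,273), with orange at (172,256), white at (189,263) and blue at (207,267). The reader is at (315,190). In the top view the orange cap is near (331,223), the port near (191,175) and the green button near (210,192). Next I'll zoom in.

```bash
cat > h.py <<'E'
import numpy as np, cv2
from cell import robot
def proj(c,P):
    P=np.atleast_2d(P); q=P@c['view'][:3,:3].T+c['view'][:3,3]
    s=np.c_[q[:,0]/-q[:,2], q[:,1]/q[:,2]]
    r2=(s**2).sum(1,keepdims=True); s=s*(1+c['k1']*r2)
    return s*c['mtx'][0,0]+c['mtx'][:2,2]
def ray(c,uv):
    d=(np.array(uv,float)-c['mtx'][:2,2])/c['mtx'][0,0]; s=d.copy()
    for _ in range(30): s=d/(1+c['k1']*(s@s))
    R=c['view'][:3,:3]; o=-R.T@c['view'][:3,3]
    v=R.T@np.array([s[0],-s[1],-1]); return o,v/np.linalg.norm(v)
def onz(c,uv,z):
    o,v=ray(c,uv); return o+v*(z-o[2])/v[2]
def rz(a): return np.array([[np.cos(a),-np.sin(a),0],[np.sin(a),np.cos(a),0],[0,0,1.]])
E
python3 - <<'E'
import cv2
def crop(n,x0,y0,w,h,o,k):
    im=cv2.imread(f'pics/{n}.png')[y0:y0+h,x0:x0+w]
    cv2.imwrite(f'pics/{o}.png',cv2.resize(im,None,fx=k,fy=k,interpolation=cv2.INTER_CUBIC))
crop('top0',140,85,220,165,'t_c',3.6)
crop('top0',300,170,50,85,'t_r',7)
crop('top0',150,90,100,75*3//2,'t_rd',5)
crop('scene0',130,230,110,70,'s_r',7)
crop('scene0',245,120,130,130,'s_rd',4.5)
E
python3 - <<'E'
from h import *
for l in ["tube_mid","tube_blue_mid","tube_white_mid","rack","reader","port","start_top","flap"]:
    print(l,[(x['score'].__round__(2),np.round(x['point'],1)) for x in robot.spot_in("top",l)[:3]])
E
```

```text
tube_mid []
tube_blue_mid [(0.55, array([322.3, 190. ]))]
tube_white_mid []
rack [(0.76, array([322.7, 217.6])), (0.25, array([304.9, 160.3]))]
reader [(0.85, array([199.4, 148.9]))]
port [(0.24, array([323.5, 218.8]))]
start_top [(0.59, array([207.6, 193.9]))]
flap [(0.42, array([187.9, 172.8]))]
```

View pics/t_r.png

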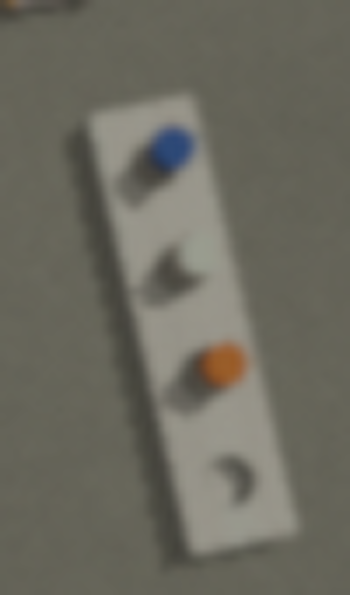

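View pics/t_rd.png

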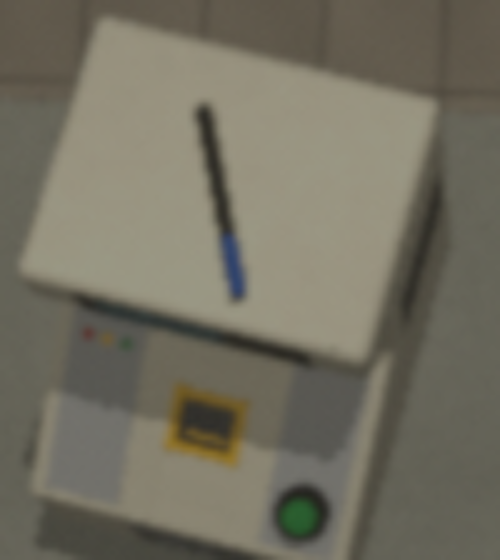

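View pics/s_r.png

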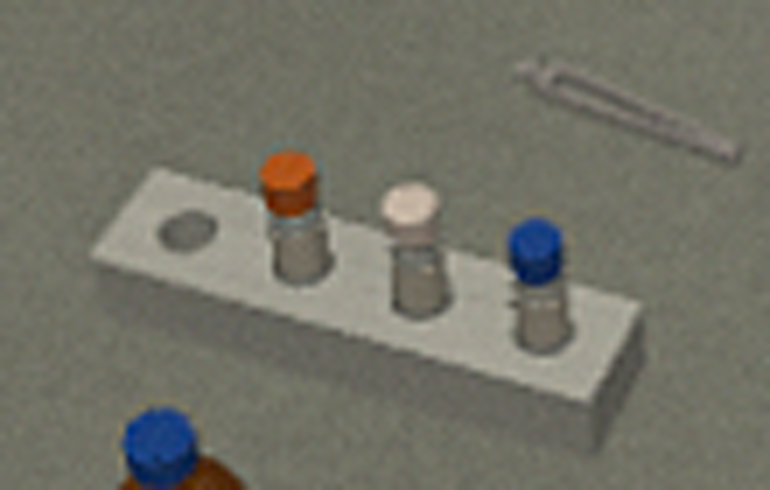

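View pics/s_rd.png

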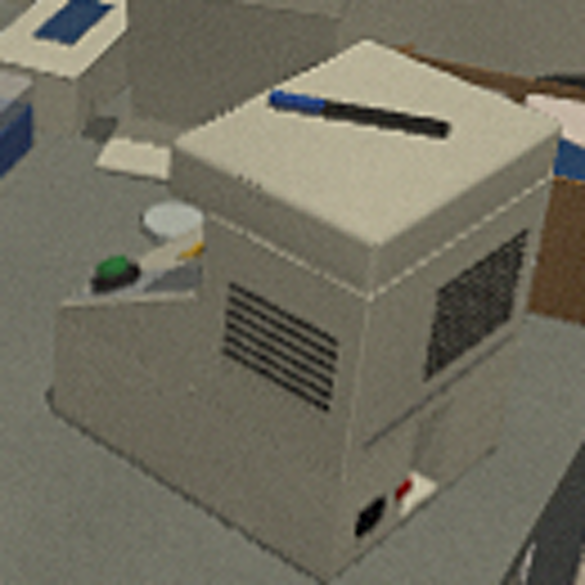

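```bash
cat > fit.py <<'E'
from h import *
from scipy.optimize import least_squares
T=robot.get_calibration('top'); S=robot.get_calibration('scene')
px=lambda u,x0,y0,k: (np.array(u,float)+.5)/k-.5+[x0,y0]
a=np.pi/6; up=np.array([np.cos(a),0,np.sin(a)]); n=np.array([-np.sin(a),0,np.cos(a)])
port=np.array([-.075,0,.16]); btn=port-.045*up+np.array([0,-.082,0])+.018*n
obs=[]
for P,u in [((.15,.12,.325),(102,15)),((.15,-.12,.325),(437,98)),((-.04,-.12,.325),(367,362)),((-.04,.12,.325),(20,270)),(port,(208,424)),(btn,(302,512))]:
    obs.append((T,P,px(u,150,90,5),'T'))
for P,u in [((-.04,-.12,.325),(175,145)),((.15,-.12,.325),(372,245)),((.15,.12,.325),(558,130)),((-.04,.12,.325),(370,40)),((-.15,-.12,0),(50,400)),((.15,-.12,0),(328,580)),((-.15,-.12,.117),(60,303)),(btn,(118,265))]:
    obs.append((S,P,px(u,245,120,4.5),'S'))
def res(q):
    return np.concatenate([(proj(c,rz(q[2])@np.array(P)+[q[0],q[1],0])[0]-u) for c,P,u,_ in obs])
r=least_squares(res,[.65,.2,-.25],loss='soft_l1',f_scale=1)
print('reader',r.x); print(np.round(res(r.x).reshape(-1,2),1).tolist())
Rr=rz(r.x[2]); 
for nm,P in (('port',port),('btn',btn)): print(nm,Rr@P+[r.x[0],r.x[1],0])
# rack
ob=[]
for P,u in [((.125,-.03,.04),(195,95)),((.125,.03,.04),(88,113)),((-.125,.03,.04),(190,555)),((-.125,-.03,.04),(298,530)),((.09,0,.1),(173,147)),((-.03,0,.1),(225,363)),((.03,0,.1),(202,250))]:
    ob.append((T,P,px(u,300,170,7)))
for P,u in [((-.125,.03,.04),(157,168)),((-.125,-.03,.04),(93,257)),((.125,-.03,.04),(590,402)),((.125,.03,.04),(640,302)),((.125,-.03,0),(595,453)),((-.03,0,.1),(289,167)),((.03,0,.1),(411,205)),((.09,0,.1),(536,238))]:
    ob.append((S,P,px(u,130,230,7)))
def res2(q):
    return np.concatenate([(proj(c,rz(q[2])@np.array(P)+[q[0],q[1],0])[0]-u) for c,P,u in ob])
r2=least_squares(res2,[.5,-.2,.1],loss='soft_l1',f_scale=1)
print('rack',r2.x); print(np.round(res2(r2.x).reshape(-1,2),1).tolist())
print('orange',rz(r2.x[2])@[-.03,0,.055]+[r2.x[0],r2.x[1],0])
E
python3 fit.py
```

```text
reader [ 0.71784762  0.17485252 -0.2379592 ]
[[-0.3, -1.8], [1.9, -0.3], [0.0, 0.5], [-1.4, -0.1], [-0.1, -0.5], [-0.7, 0.8], [-1.8, -1.6], [1.1, -0.2], [2.5, -1.6], [-0.6, -0.9], [1.0, 3.4], [-0.7, 2.8], [-0.8, 0.7], [-1.1, 0.2]]
port [0.64496105 0.19253151 0.16      ]
btn [0.57901265 0.12414993 0.15308846]
rack [ 0.52213644 -0.32341975  0.23308156]
[[-0.7, -0.2], [-0.1, 0.3], [0.1, 0.0], [-0.3, 0.3], [0.0, -0.1], [0.0, 0.1], [-0.4, 0.6], [-0.0, 0.0], [-0.4, -0.1], [0.1, 0.1], [0.6, 0.3], [0.1, 1.2], [-0.1, 0.5], [-0.1, -0.1], [0.0, 0.1]]
orange [ 0.49294766 -0.33034906  0.055     ]
```

```bash
cat >> h.py <<'E'
from scipy.spatial.transform import Rotation as Ro
np.set_printoptions(precision=4,suppress=True)
def pose():
    o=robot.observe(); return o,o['tool_pos'],Ro.from_euler('xyz',o['tool_rot']).as_matrix()
def delta(target,jaw_az=None):
    o,p,R=pose(); print('t',o['time'],'pos',p,'q',o['qpos'],'open',o['opening'],'F',o['contact_force'])
    print('tool x',R[:,0],'y',R[:,1],'jaw az',np.degrees(np.arctan2(R[1,1],R[0,1])))
    print('tool-frame shift mm',1000*R.T@(np.array(target)-p))
    if jaw_az is not None:
        d=np.array([np.cos(jaw_az),np.sin(jaw_az),0]); l=R.T@d
        t=np.degrees(np.arctan2(l[2],l[1])); print('turn',t,(t+90)%180-90)
E
python3 - <<'E'
from h import *
T=robot.get_calibration('top')
b=onz(T,(372.5,203),.13); print('bottle',b, rz(-.233)@(b-[.522,-.3234,0]))
delta([.493,-.330,.21],.233+np.pi/2)
E
```

```text
bottle [ 0.5625 -0.4767  0.13  ] [ 0.004  -0.1585  0.13  ]
t 0.55 pos [ 0.1765 -0.4945  0.2267] q [-1.374   0.342   1.5241 -0.      1.2754 -0.146 ] open 0.091784986363954 F [-0.4637 -0.1371  0.8365]
tool x [ 0.     -0.0001 -1.    ] y [ 0.3362 -0.9418  0.0001] jaw az -70.35627624139592
tool-frame shift mm [  16.7269  -48.5007 -353.3699]
turn -173.70619297770028 6.293807022299717
```

Call:
play_rows(moves=[[[0.001,-0.005,-0.036,0.6,1],[0.001,-0.005,-0.036,0.6,1],[0.001,-0.005,-0.036,0.6,1],[0.001,-0.005,-0.036,0.6,1],[0.001,-0.005,-0.036,0.6,1],[0.001,-0.005,-0.036,0.6,1],[0.001,-0.005,-0.036,0.6,1],[0.001,-0.005,-0.036,0.6,1],[0.001,-0.005,-0.036,0.6,1],[0.001,-0.005,-0.03,0.6,1]]], grip_force=20)

```text
time: 1.55
tool_pos: [0.5098, -0.3415, 0.2165]
tool_rot: [1.351, 1.568, -1.565]
contact_force: [-0.0, -0.8, -0.5]
opening: 0.0922
```

```bash
python3 - <<'E'
from h import *
delta([.493,-.330,.16],.233+np.pi/2)
E
```

```text
t 1.55 pos [ 0.5098 -0.3415  0.2165] q [-0.714   0.5129  1.281  -0.0023  1.3457  0.6317] open 0.09218740713496752 F [-0.0307 -0.7607 -0.4874]
tool x [ 0.     -0.0029 -1.    ] y [ 0.2237 -0.9747  0.0029] jaw az -77.07335912080691
tool-frame shift mm [ 56.4887 -15.1683  13.7341]
turn 179.57661640449948 -0.42338359550052473
```

Call:
play_rows(moves=[[[0.006,-0.003,0.003,0,1],[0.01,-0.003,0.003,0,1],[0.01,-0.003,0.003,0,1],[0.01,-0.003,0.003,0,1],[0.01,-0.003,0.002,0,1],[0.005,0,0,0,1],[0,0,0,0,1],[0,0,0,0,1],[0,0,0,0,1],[0,0,0,0,1]]])

```text
time: 2.55
tool_pos: [0.4897, -0.3296, 0.1608]
tool_rot: [0.633, 1.568, -2.283]
contact_force: [-0.1, 0.8, 0.6]
opening: 0.0918
```

```bash
python3 - <<'E'
from h import *
delta([.493,-.330,.067],.233+np.pi/2)
im=robot.read_camera('wrist'); c=robot.get_calibration('wrist'); cv2.imwrite('pics/w1.png',im[:,:,::-1])
print(proj(c,[[.493,-.330,.1],[.493,-.330,.04]]))
E
```

```text
t 2.55 pos [ 0.4897 -0.3296  0.1608] q [-0.7207  0.517   1.4339 -0.003   1.1907  0.6251] open 0.09183730625200762 F [-0.0598  0.751   0.5991]
tool x [-0.0018 -0.0021 -1.    ] y [ 0.2242 -0.9745  0.0016] jaw az -77.04400131692891
tool-frame shift mm [93.8397  0.9534 -3.3123]
turn 179.6058745558475 -0.3941254441525075
[[256.3798 208.9431]
 [255.7555 191.8975]]
```

View pics/w1.png

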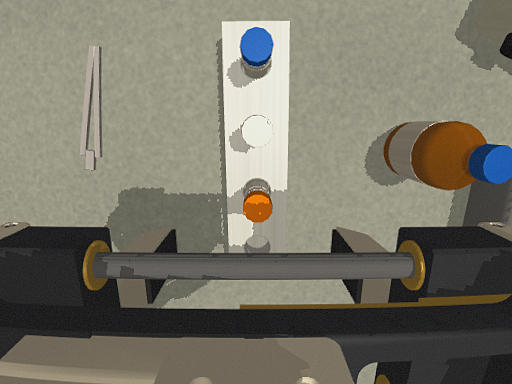

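The wrist view shows the orange cap at (257,207), against a predicted (256,209), so the fit holds to about 1–2 mm. Next I descend and grip.

Call:
play_rows(moves=[[[0.008,0,-0.001,0,1],[0.012,0.001,-0.001,0,1],[0.012,0,-0.001,-0.4,1],[0.012,0,-0.001,0,1],[0.012,0,0,0,1],[0.012,0,0,0,1],[0.012,0,0,0,1],[0.01,0,0,0,1],[0.004,0,0,0,1],[0,0,0,0,1]]])

```text
time: 3.6
tool_pos: [0.4936, -0.3291, 0.0566]
tool_rot: [-0.198, 1.567, -3.105]
contact_force: [-0.3, 0.6, -0.1]
opening: 0.0918
```

```bash
python3 - <<'E'
from h import *
delta([.493,-.330,.067],.233+np.pi/2)
im=robot.read_camera('wrist'); c=robot.get_calibration('wrist'); cv2.imwrite('pics/w2.png',im[:,:,::-1])
print(proj(c,[[.493,-.330,.1],[.493,-.330,.04]]))
E
```

```text
t 3.6 pos [ 0.4936 -0.3291  0.0566] q [-0.7157  0.6419  1.5321 -0.0034  0.9706  0.6227] open 0.09176703326855308 F [-0.3448  0.6492 -0.0962]
tool x [-0.004  -0.0001 -1.    ] y [ 0.2322 -0.9727 -0.0008] jaw az -76.57512917072782
tool-frame shift mm [-10.3591   0.7655   0.7991]
turn -179.92486582822232 0.07513417177767678
[[257.5217 282.9095]
 [256.423  233.8515]]
```

View pics/w2.png

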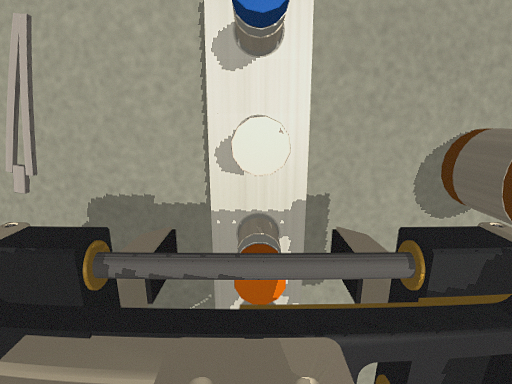

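Call:
play_rows(moves=[[[-0.005,0,0,0,1],[-0.005,0,0,0,1],[0,0,0,0,1],[0,0,0,0,-1],[0,0,0,0,-1],[0,0,0,0,-1],[0,0,0,0,-1],[0,0,0,0,-1],[0,0,0,0,-1],[0,0,0,0,-1]]], grip_force=25)

```text
time: 4.65
tool_pos: [0.4949, -0.3302, 0.0705]
tool_rot: [1.354, 1.567, -1.553]
contact_force: [-1.0, 0.2, -0.2]
opening: 0.0404
```

```bash
python3 - <<'E'
from h import *
delta([.493,-.330,.067],.233+np.pi/2)
E
```

```text
t 4.65 pos [ 0.4949 -0.3302  0.0705] q [-0.7156  0.6239  1.5206 -0.0033  0.9945  0.6226] open 0.04039425646727712 F [-0.9596  0.2077 -0.1911]
tool x [ 0.0001 -0.0037 -1.    ] y [ 0.2322 -0.9727  0.0036] jaw az -76.57112796265967
tool-frame shift mm [ 3.5377 -0.6174  1.7949]
turn -179.92121206418526 0.07878793581474497
```

Call:
play_rows(moves=[[[0.003,0,0.001,0,-1],[0,0,0,0,-1],[0,0,0,0,-1],[0,0,0,0,-1],[0,0,0,0,-1],[0,0,0,0,-1],[-0.01,0,0,0,-1],[-0.02,0,0,0,-1],[-0.02,0,0,0,-1],[-0.02,0,0,0,-1]]])

```text
time: 5.65
tool_pos: [0.4929, -0.3298, 0.1383]
tool_rot: [0.067, 1.567, -2.84]
contact_force: [0.3, 0.1, -0.2]
opening: 0.023
```

```bash
python3 - <<'E'
from h import *
delta([.6,-.146,.4],-.238+np.pi/2)
im=robot.read_camera('wrist'); cv2.imwrite('pics/w3.png',im[:,:,::-1])
E
```

```text
t 5.65 pos [ 0.4929 -0.3298  0.1383] q [-0.7172  0.5451  1.4522 -0.0034  1.1461  0.6208] open 0.022962099982186773 F [ 0.3091  0.1179 -0.2481]
tool x [-0.0034 -0.0011 -1.    ] y [ 0.232  -0.9727  0.0002] jaw az -76.58380482337488
tool-frame shift mm [-262.296  -153.8472 -145.8764]
turn -152.94759658548114 27.052403414518864
```

View pics/w3.png

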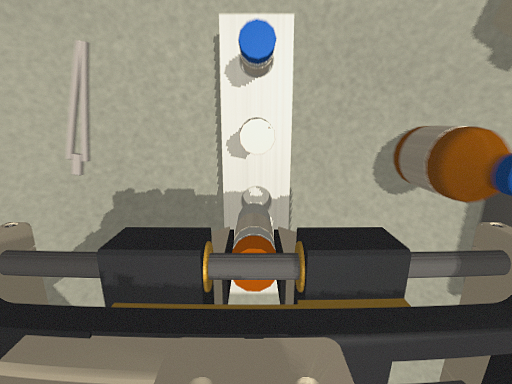

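Call:
play_rows(moves=[[[-0.03,0,0,0,-1],[-0.035,0,0,4,-1],[-0.035,0,0,7,-1],[-0.035,0,0,7,-1],[-0.035,0,0,7,-1],[-0.03,0,0,2,-1],[-0.02,-0.03,0,0,-1],[-0.01,-0.03,0,0,-1],[-0.01,-0.03,0,0,-1],[-0.01,-0.03,0,0,-1]]])

```text
time: 6.7
tool_pos: [0.5225, -0.212, 0.4033]
tool_rot: [2.02, 1.566, -1.386]
contact_force: [0.4, -0.1, -0.6]
opening: 0.0234
```

```bash
python3 - <<'E'
from h import *
delta([.6,-.146,.4],-.238+np.pi/2)
# kinematic fit r,z
D=np.array([[.3427,1.525,.1764,-.4940,.2260],[.5129,1.281,.5098,-.3415,.2165],[.517,1.4339,.4897,-.3296,.1608],[.6419,1.5321,.4936,-.3291,.0566],[.6239,1.5206,.4949,-.3302,.0705],[.5451,1.4522,.4929,-.3298,.1383]])
o,p,R=pose(); D=np.vstack([D,[o['qpos'][1],o['qpos'][2],*p]])
r=np.hypot(D[:,2],D[:,3]); z=D[:,4]; a=D[:,0]; b=a+D[:,1]; Z=np.zeros_like(a); O=Z+1
A=np.vstack([np.c_[np.sin(a),np.sin(b),O,Z],np.c_[np.cos(a),np.cos(b),Z,O]])
x,res,_,_=np.linalg.lstsq(A,np.r_[r,z],rcond=None); print(x,res, A@x-np.r_[r,z])
E
```

```text
t 6.7 pos [ 0.5225 -0.212   0.4033] q [-0.5194  0.3554  1.0309 -0.0036  1.7522  1.3149] open 0.023383363053343393 F [ 0.4113 -0.0742 -0.6195]
tool x [ 0.0009 -0.0046 -1.    ] y [-0.2611 -0.9653  0.0042] jaw az -105.13501799323979
tool-frame shift mm [  3.0558 -83.9808 -57.6017]
turn 178.50185114207542 -1.4981488579245479
[ 0.4192  0.3873  0.025  -0.0597] [0.0004] [ 0.0117 -0.0051  0.0016  0.0017  0.0003  0.002  -0.0122 -0.0042  0.0033
  0.0002 -0.0003 -0.0002  0.0002  0.001 ]
```

```bash
python3 - <<'E'
from h import *
delta([.60,-.067,.4],-.238+np.pi/2)
o,p,R=pose();print(R)
D=np.array([[.3427,1.525,.1764,-.4940,.2260],[.5129,1.281,.5098,-.3415,.2165],[.517,1.4339,.4897,-.3296,.1608],[.6419,1.5321,.4936,-.3291,.0566],[.6239,1.5206,.4949,-.3302,.0705],[.5451,1.4522,.4929,-.3298,.1383]])
D=np.vstack([D,[o['qpos'][1],o['qpos'][2],*p]])
r=np.sqrt(D[:,2]**2+D[:,3]**2-.076**2); z=D[:,4]; a=D[:,0]; b=a+D[:,1]; Z=np.zeros_like(a); O=Z+1
A=np.vstack([np.c_[np.sin(a),np.sin(b),O,Z],np.c_[np.cos(a),np.cos(b),Z,O]])
x,res,_,_=np.linalg.lstsq(A,np.r_[r,z],rcond=None); print(x,res, A@x-np.r_[r,z])
E
```

```text
t 6.7 pos [ 0.5225 -0.212   0.4033] q [-0.5194  0.3554  1.0309 -0.0036  1.7522  1.3149] open 0.023383363053343393 F [ 0.4113 -0.0742 -0.6195]
tool x [ 0.0009 -0.0046 -1.    ] y [-0.2611 -0.9653  0.0042] jaw az -105.13501799323979
tool-frame shift mm [   2.6948 -160.2399  -36.9759]
turn 178.50185114207542 -1.4981488579245479
[[ 0.0009 -0.2611 -0.9653]
 [-0.0046 -0.9653  0.2611]
 [-1.      0.0042 -0.002 ]]
[ 0.4209  0.3871  0.0194 -0.0612] [0.0004] [ 0.012  -0.0054  0.0016  0.0018  0.0004  0.0019 -0.0123 -0.0041  0.0033
  0.0002 -0.0003 -0.0003  0.0002  0.001 ]
```

Call:
play_rows(moves=[[[0,-0.03,-0.008,-0.5,-1],[0,-0.035,-0.008,-0.5,-1],[0,-0.035,-0.008,-0.5,-1],[0,-0.035,-0.008,0,-1],[0,-0.025,-0.006,0,-1],[0,0,-0.02,0,-1],[0,0,-0.03,0,-1],[0,0,-0.03,0,-1],[0,0,-0.03,0,-1],[0,0,-0.03,0,-1]]])

```text
time: 7.7
tool_pos: [0.7284, -0.0831, 0.4097]
tool_rot: [2.913, 1.557, -0.457]
contact_force: [1.3, 0.5, 1.2]
opening: 0.0234
```

```bash
python3 - <<'E'
from h import *
delta([.60,-.067,.4],-.238+np.pi/2)
E
```

```text
t 7.7 pos [ 0.7284 -0.0831  0.4097] q [-0.2166  0.8696  0.0945 -0.0038  2.1645  1.5806] open 0.023358370626419656 F [1.3406 0.4993 1.2103]
tool x [ 0.012  -0.0059 -0.9999] y [-0.2266 -0.974   0.003 ] jaw az -103.09608366382649
tool-frame shift mm [  8.0359  13.4044 128.8296]
turn -179.45747857932787 0.5425214206721307
```

Call:
play_rows(moves=[[[0,0.008,-0.02,0.5,-1],[0,0.005,-0.04,0,-1],[0,0,-0.05,0,-1],[0,0,-0.05,0,-1],[0,0,-0.05,0,-1],[0,0,-0.05,0,-1],[0,0,-0.05,0,-1],[0,0,-0.05,0,-1],[0,0,-0.05,0,-1],[0,0,-0.05,0,-1]]])

```text
time: 8.7
tool_pos: [0.8779, -0.1569, 0.2817]
tool_rot: [-3.069, 1.311, -0.164]
contact_force: [0.6, -0.3, -0.2]
opening: 0.0236
```

```bash
python3 - <<'E'
from h import *
delta([.60,-.067,.4],-.238+np.pi/2)
E
```

```text
t 8.7 pos [ 0.8779 -0.1569  0.2817] q [-0.2726  1.0759  0.0378  0.0283  1.7697  1.5442] open 0.023612418222100258 F [ 0.6151 -0.3479 -0.1685]
tool x [ 0.2531 -0.042  -0.9665] y [-0.2322 -0.9725 -0.0186] jaw az -103.42630457030124
tool-frame shift mm [-188.4934  -25.1212  251.3413]
turn 179.9305836242042 -0.06941637579581084
```

Call:
play_rows(moves=[[[-0.02,0.005,-0.04,0,-1],[-0.03,0.01,-0.04,0,-1],[-0.03,0.01,-0.04,0,-1],[-0.03,0.01,-0.04,0,-1],[-0.03,0.01,-0.04,0,-1],[-0.03,0.01,-0.04,0,-1],[-0.03,0.01,-0.04,0,-1],[-0.03,0.01,-0.04,0,-1],[0,0,0,0,-1],[0,0,0,0,-1]]])

```text
time: 9.7
tool_pos: [0.8337, -0.2341, 0.4761]
tool_rot: [-3.104, 1.067, -0.204]
contact_force: [0.6, 1.0, -0.7]
opening: 0.0238
```

```bash
python3 - <<'E'
from h import *
delta([.60,-.067,.4],-.238+np.pi/2)
E
```

```text
t 9.7 pos [ 0.8337 -0.2341  0.4761] q [-0.3962  0.8588  0.0368  0.094   1.7489  1.4559] open 0.023824916639605218 F [ 0.5665  0.9975 -0.7099]
tool x [ 0.4731 -0.0978 -0.8755] y [-0.2343 -0.972  -0.0181] jaw az -103.5505787031997
tool-frame shift mm [ -60.2356 -106.2802  270.895 ]
turn 179.57532738709762 -0.4246726129023841
```

```bash
python3 - <<'E'
from h import *
delta([.54,-.05,.42],-.238+np.pi/2)
o,p,R=pose()
c=robot.get_calibration('wrist'); cp=-c['view'][:3,:3].T@c['view'][:3,3]; print('cam in tool',R.T@(cp-p)); print('cam look in tool',R.T@(-c['view'][2,:3]))
n=rz(-.238)@[-.5,0,.866]; print(R.T@(np.array([.645,.1925,.16])+n*.15-[.54,-.05,.42])*1000)
E
```

```text
t 9.7 pos [ 0.8337 -0.2341  0.4761] q [-0.3962  0.8588  0.0368  0.094   1.7489  1.4559] open 0.023824916639605218 F [ 0.5665  0.9975 -0.7099]
tool x [ 0.4731 -0.0978 -0.8755] y [-0.2343 -0.972  -0.0181] jaw az -103.5505787031997
tool-frame shift mm [-107.7967 -109.1097  315.8276]
turn 179.57532738709762 -0.4246726129023841
cam in tool [-0.1582 -0.0006 -0.0665]
cam look in tool [ 0.9673 -0.0013  0.2535]
[ 103.6677 -258.0713   91.1275]
```

Call:
play_rows(moves=[[[-0.006,-0.006,0.02,0,-1],[-0.011,-0.012,0.033,0,-1],[-0.011,-0.012,0.033,0,-1],[-0.011,-0.012,0.033,0,-1],[-0.011,-0.012,0.033,0,-1],[-0.011,-0.012,0.033,0,-1],[-0.011,-0.012,0.033,0,-1],[-0.011,-0.012,0.033,0,-1],[-0.011,-0.012,0.033,0,-1],[-0.008,-0.012,0.025,0,-1]]])

```text
time: 10.7
tool_pos: [0.557, -0.0466, 0.4015]
tool_rot: [-3.094, 1.09, -0.189]
contact_force: [0.6, -0.7, -0.7]
opening: 0.0229
```

```bash
python3 - <<'E'
from h import *
n=rz(-.238)@[-.5,0,.866]
delta(np.array([.645,.1925,.16])+n*.15,-.238+np.pi/2)
E
```

```text
t 10.7 pos [ 0.557  -0.0466  0.4015] q [-0.2318  0.0515  1.5152  0.0221  1.0945  1.5709] open 0.022899514410561404 F [ 0.6054 -0.6927 -0.7284]
tool x [ 0.4543 -0.0871 -0.8866] y [-0.2296 -0.973  -0.0221] jaw az -103.27671976752063
tool-frame shift mm [  83.4022 -250.812    93.399 ]
turn 179.73410963527152 -0.2658903647284774
```

Call:
play_rows(moves=[[[0,-0.015,0.01,0,-1],[0,-0.025,0.01,0,-1],[0,-0.027,0.01,0,-1],[0,-0.027,0.01,0,-1],[0,-0.027,0.01,0,-1],[0,-0.027,0.01,0,-1],[0,-0.027,0.01,0,-1],[0,-0.027,0.01,0,-1],[0.01,-0.027,0.01,0,-1],[0.01,-0.02,0.005,0,-1]]])

```text
time: 11.7
tool_pos: [0.5358, 0.2309, 0.3357]
tool_rot: [-3.098, 1.103, -0.185]
contact_force: [0.7, -0.3, -1.0]
opening: 0.0233
```

```bash
python3 - <<'E'
from h import *
n=rz(-.238)@[-.5,0,.866]
delta(np.array([.645,.1925,.16])+n*.15,-.238+np.pi/2)
im=robot.read_camera('wrist'); c=robot.get_calibration('wrist'); cv2.imwrite('pics/w4.png',im[:,:,::-1])
np.save('c4.npy',c,allow_pickle=True)
print(proj(c,[[.645,.1925,.16],[.579,.1241,.153]]))
E
```

```text
t 11.7 pos [0.5358 0.2309 0.3357] q [ 0.4147  0.191   1.523  -0.2972  1.0526  2.3133] open 0.023305112491401374 F [ 0.7429 -0.3326 -0.9882]
tool x [ 0.4428 -0.0831 -0.8928] y [-0.2223 -0.9748 -0.0196] jaw az -102.84878313612455
tool-frame shift mm [ 58.7187  13.0571 -15.2357]
turn -179.80158283008672 0.1984171699132844
[[269.1351 158.9328]
 [334.271  197.9381]]
```

View pics/w4.png

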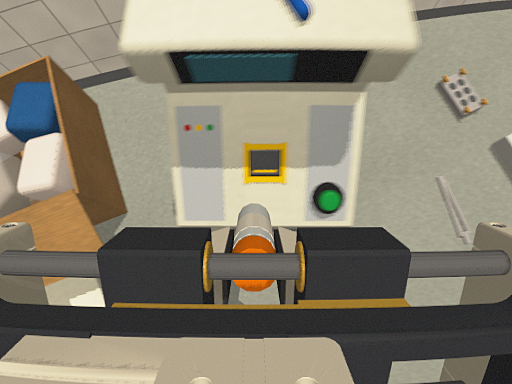

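```bash
python3 - <<'E'
import cv2
im=cv2.imread('pics/w4.png')[80:240,165:375]
cv2.imwrite('pics/w4c.png',cv2.resize(im,None,fx=3.7,fy=3.7,interpolation=cv2.INTER_CUBIC))
E
```

```text
(no output)
```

View pics/w4c.png

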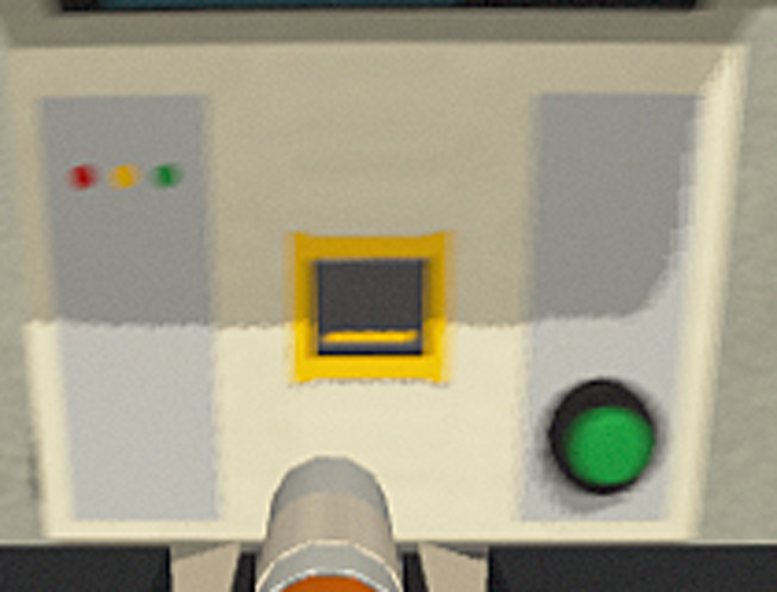

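```bash
cat > fit2.py <<'E'
from h import *
from scipy.optimize import least_squares
a=np.pi/6; up=np.array([np.cos(a),0,np.sin(a)]); n=np.array([-np.sin(a),0,np.cos(a)]); Y=np.array([0,1.,0])
port=np.array([-.075,0,.16]); btn=port-.045*up-.082*Y+.018*n
W=np.load('c4.npy',allow_pickle=True).item()
px=lambda u: (np.array(u,float)+.5)/3.7-.5+[165,80]
ob=[]
for P,u in [(port+.017*up+.02*Y+.0025*n,(317,260)),(port+.017*up-.02*Y+.0025*n,(422,260)),(port-.017*up+.02*Y+.0025*n,(317,353)),(port-.017*up-.02*Y+.0025*n,(422,353)),(btn,(612,440)),((-.15,.12,.117),(45,535)),((-.15,-.12,.117),(695,540))]: ob.append((np.array(P),px(u)))
def mk(free):
    def res(q):
        t=np.array([q[0],q[1],q[3] if free else 0]); return np.concatenate([proj(W,rz(q[2])@P+t)[0]-u for P,u in ob])
    return res
for free in (0,1):
    f=mk(free); r=least_squares(f,[.718,.175,-.238,0][:3+free],loss='soft_l1')
    print(r.x,np.round(f(r.x).reshape(-1,2),1).tolist())
    t=np.array([r.x[0],r.x[1],r.x[3] if free else 0]); print('port',rz(r.x[2])@port+t,'btn',rz(r.x[2])@btn+t,'n',rz(r.x[2])@n)
E
python3 fit2.py
```

```text
[ 0.7157  0.182  -0.2283] [[-1.8, -1.4], [2.2, -1.4], [-1.5, 0.3], [1.6, 0.3], [0.1, 1.6], [-0.4, 0.4], [0.1, -0.3]]
port [0.6427 0.1989 0.16  ] btn [0.5774 0.1299 0.1531] n [-0.487   0.1132  0.866 ]
[ 0.7165  0.1815 -0.2283 -0.0035] [[-1.4, -0.9], [2.3, -1.0], [-1.1, 0.5], [1.7, 0.5], [-0.3, 1.6], [0.6, 0.2], [-0.5, -0.6]]
port [0.6434 0.1984 0.1565] btn [0.5781 0.1294 0.1495] n [-0.487   0.1131  0.866 ]
```

```bash
python3 - <<'E'
from h import *
W=np.load('c4.npy',allow_pickle=True).item()
o,p,R=pose()
for L in (.045,.05,.055,.06,.065):
    print(L,proj(W,[p+R@[L,0,-.012],p+R@[L,0,-.010],p+R@[L,.012,0],p+R@[L,-.012,0]]).ravel())
for L in (-.033,): print(proj(W,[p+R@[L,0,0]]))
n=np.array([-.487,.1132,.866]); up=np.array([.843,-.196,.5])
for port in ([.6427,.1989,.16],[.6434,.1984,.1565]):
  B=np.array(port)+.03*n
  print('shift', 1000*R.T@(B-(p+R@[.057,0,0])))
E
```

```text
0.045 [254.7608 202.5116 254.756  205.1442 270.885  218.1287 238.58   218.0953]
0.05 [254.7424 200.7816 254.7377 203.3593 270.5106 216.0784 238.9195 216.0459]
0.055 [254.7248 199.1277 254.7203 201.6527 270.1523 214.1168 239.2443 214.0851]
0.06 [254.7079 197.545  254.7036 200.0193 269.809  212.2381 239.5556 212.2072]
0.065 [254.6917 196.0289 254.6875 198.4545 269.4799 210.4372 239.8539 210.4071]
[[255.159  268.4939]]
shift [117.8142  12.2891 -20.7026]
shift [121.2928  12.6897 -19.8488]
```

Call:
play_rows(moves=[[[0.006,0.001,-0.002,0,-1],[0.012,0.002,-0.003,0,-1],[0.013,0.002,-0.003,0,-1],[0.013,0.002,-0.003,0,-1],[0.013,0.002,-0.003,0,-1],[0.013,0.002,-0.003,0,-1],[0.013,0.001,-0.003,0,-1],[0.013,0,-0.002,0,-1],[0.01,0,0,0,-1],[0,0,0,0,-1]]])

```text
time: 12.75
tool_pos: [0.6045, 0.203, 0.2371]
tool_rot: [-3.106, 1.112, -0.194]
contact_force: [-0.2, -0.5, -0.4]
opening: 0.0236
```

```bash
cat > look.py <<'E'
import sys
from h import *
port=np.array([.6427,.1989,.16]); n=np.array([-.487,.1132,.866]); up=np.array([.843,-.196,.5]); Y=np.array([.2263,.974,0])
o,p,R=pose(); x=R[:,0]
print('t',o['time'],'pos',p,'q',o['qpos'],'open',o['opening'],'F',o['contact_force'])
print('tilt',np.degrees(np.arccos(-x[2])),'ang err up/Y deg',np.degrees([x@up,x@Y]))
B=p+R@[.057,0,0]; d=B-port
print('base in port frame up,Y,n mm',1000*np.array([d@up,d@Y,d@n]))
d=p-port; print('tcp in port frame',1000*np.array([d@up,d@Y,d@n]))
print('tool axes of -n,up,Y:',R.T@-n,R.T@up,R.T@Y)
if len(sys.argv)>1:
    im=robot.read_camera('wrist'); c=robot.get_calibration('wrist'); cv2.imwrite(f'pics/{sys.argv[1]}.png',im[:,:,::-1])
    np.save('c_last.npy',c,allow_pickle=True)
    print('port px',proj(c,[port]),'base far rim',proj(c,[p+R@[.057,0,-.011]]))
E
python3 look.py w5
```

```text
t 12.75 pos [0.6045 0.203  0.2371] q [ 0.311   0.3522  1.5743 -0.295   0.8286  2.2684] open 0.023569195336271977 F [-0.2147 -0.4668 -0.3816]
tilt 26.307199194250703 ang err up/Y deg [-3.7173  0.8819]
base in port frame up,Y,n mm [ 1.8657 -3.7562 28.9281]
tcp in port frame [ 5.5639 -4.6336 85.8004]
tool axes of -n,up,Y: [ 0.9978  0.0151 -0.0647] [-0.0649 -0.0051 -0.9974] [ 0.0154 -0.9998  0.0042]
port px [[251.1643 203.807 ]] base far rim [[255.0402 199.9665]]
```

View pics/w5.png

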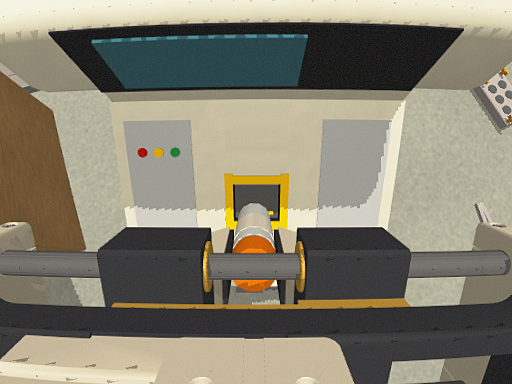

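The bezel's inner edge spans columns 235–280 and rows 184–218, so its centre is about (257.5,201). The tube base shows at (255,205). I'll refine the port position from this picture.

```bash
python3 - <<'E'
from h import *
im=cv2.imread('pics/w5.png')[110:250,200:320]
cv2.imwrite('pics/w5c.png',cv2.resize(im,None,fx=5,fy=4.2,interpolation=cv2.INTER_CUBIC)) if 0 else cv2.imwrite('pics/w5c.png',cv2.resize(im,None,fx=4.2,fy=4.2,interpolation=cv2.INTER_CUBIC))
E
```

```text
(no output)
```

View pics/w5c.png

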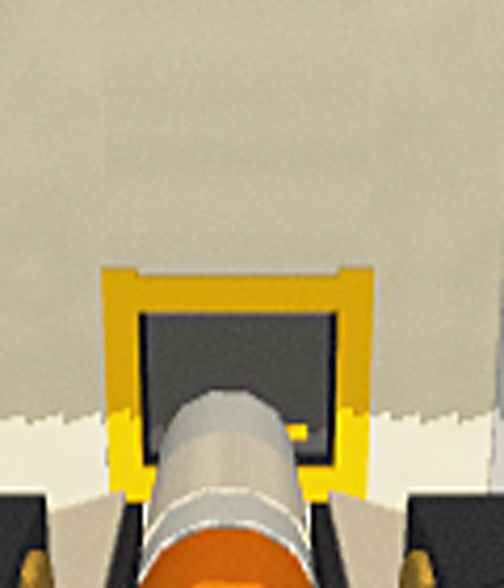

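```bash
python3 - <<'E'
from h import *
from scipy.optimize import least_squares
W=np.load('c_last.npy',allow_pickle=True).item()
px=lambda u:(np.array(u,float)+.5)/4.2-.5+[200,110]
U=[px(u) for u in [(140,312),(336,312),(145,465),(330,465)]]
a=np.pi/6
def ax(yaw): return rz(yaw)@[np.cos(a),0,np.sin(a)], rz(yaw)@[0,1,0], rz(yaw)@[-np.sin(a),0,np.cos(a)]
for yaw in (-.238,-.228):
  up,Y,n=ax(yaw)
  for z in (.16,None):
    def f(q):
        P=np.array([q[0],q[1],.16 if z else q[2]])
        return np.concatenate([proj(W,P+.017*s*up+.02*t*Y)[0]-u for (s,t),u in zip([(1,1),(1,-1),(-1,1),(-1,-1)],U)])
    r=least_squares(f,[.643,.197,.16][:2 if z else 3]); print(yaw,r.x,f(r.x).round(1))
E
```

```text
-0.238 [0.6428 0.1943] [ 0.3 -0.2 -0.2  0.2 -0.2 -0.3  0.   0.3]
-0.238 [0.6428 0.1943 0.1605] [ 0.3 -0.2 -0.1  0.2 -0.2 -0.2  0.1  0.3]
-0.228 [0.6428 0.1943] [ 0.1  0.  -0.3 -0.  -0.  -0.   0.2  0. ]
-0.228 [0.6427 0.1943 0.1605] [ 0.1 -0.  -0.3 -0.  -0.1 -0.   0.3  0.1]
```

Call:
play_rows(moves=[[[0.004,0,0,0,-1],[0.006,0,-0.0004,0,-1],[0.006,0,-0.0004,0,-1],[0.006,0,-0.0004,0,-1],[0.006,0,-0.0004,0,-1],[0.006,0,-0.0004,0,-1],[0.006,0,-0.0004,0,-1],[0.005,0,-0.0004,0,-1],[0.003,0,0,0,-1],[0,0,0,0,-1]]])

```text
time: 13.8
tool_pos: [0.629, 0.1996, 0.1937]
tool_rot: [-3.103, 1.111, -0.189]
contact_force: [-1.3, -0.6, -0.3]
opening: 0.0237
```

```bash
sed -i 's/port=np.array(.*16\]);/port=np.array([.6428,.1943,.16]);/' look.py; python3 look.py w6; python3 -c "
import cv2
im=cv2.imread('pics/w6.png')[130:290,180:340];cv2.imwrite('pics/w6c.png',cv2.resize(im,None,fx=3.7,fy=3.7))"
```

```text
t 13.8 pos [0.629  0.1996 0.1937] q [ 0.2902  0.4303  1.582  -0.3089  0.739   2.2767] open 0.02365540362149975 F [-1.3385 -0.5948 -0.2843]
tilt 26.36544643407943 ang err up/Y deg [-3.663   1.0008]
base in port frame up,Y,n mm [  0.5451   3.0543 -20.3656]
tcp in port frame [ 4.1892  2.0586 36.5082]
tool axes of -n,up,Y: [ 0.9978  0.0173 -0.0638] [-0.0639 -0.0043 -0.9975] [ 0.0175 -0.9998  0.0034]
port px [[258.5811 224.248 ]] base far rim [[254.7642 199.8258]]
```

View pics/w6c.png

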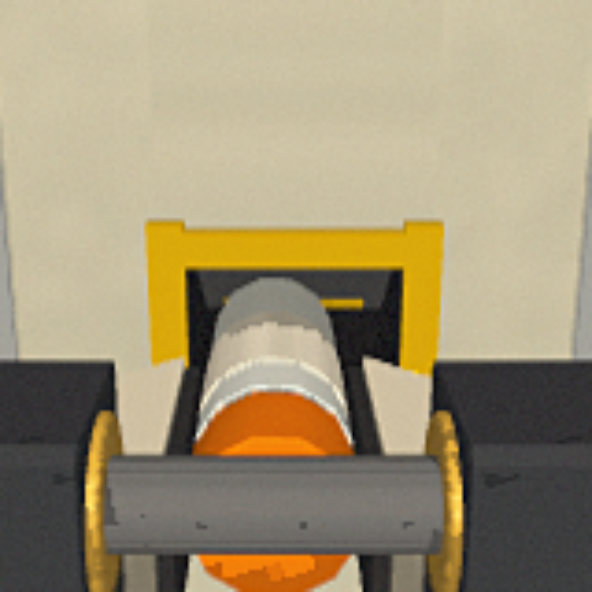

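The tube base is inside the mouth, the flap is opening, and the tube sits about 3 mm to the +Y side. I continue with a small correction.

Call:
play_rows(moves=[[[0.003,0.001,0,0,-1],[0.004,0.001,-0.0003,0,-1],[0.004,0.0005,-0.0003,0,-1],[0.004,0,-0.0003,0,-1],[0.004,0,-0.0003,0,-1],[0.004,0,-0.0003,0,-1],[0.003,0,-0.0003,0,-1],[0.001,0,0,0,-1],[0,0,0,0,-1],[0,0,0,0,-1]]])

```text
time: 14.85
tool_pos: [0.6433, 0.194, 0.1684]
tool_rot: [-3.103, 1.11, -0.189]
contact_force: [-1.2, 0.4, -1.0]
opening: 0.0231
```

```bash
python3 look.py w7; python3 -c "
import cv2
im=cv2.imread('pics/w7.png')[130:290,180:340];cv2.imwrite('pics/w7c.png',cv2.resize(im,None,fx=3.7,fy=3.7))"
```

```text
t 14.85 pos [0.6433 0.194  0.1684] q [ 0.273   0.476   1.5843 -0.3173  0.688   2.2774] open 0.02314785364605954 F [-1.2316  0.4023 -0.9732]
tilt 26.405645799920737 ang err up/Y deg [-3.6232  1.0085]
base in port frame up,Y,n mm [  1.0448   0.8221 -49.8485]
tcp in port frame [ 4.6493 -0.1812  7.0277]
tool axes of -n,up,Y: [ 0.9978  0.0174 -0.0631] [-0.0632 -0.0044 -0.9975] [ 0.0176 -0.9998  0.0034]
port px [[254.8053 243.5258]] base far rim [[254.7063 199.8046]]
```

View pics/w7c.png

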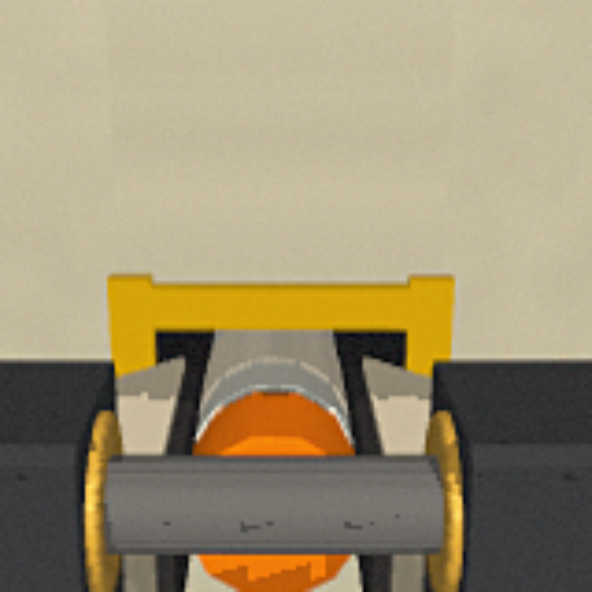

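Call:
play_rows(moves=[[[0.002,0,0.001,0,-1],[0,0,0,0,-1],[0,0,0,0,0],[0,0,0,0,0],[0,0,0,0,0],[0,0,0,0,0],[0,0,0,0,0],[0,0,0,0,0],[0,0,0,0,0],[0,0,0,0,0]]])

```text
time: 15.9
tool_pos: [0.6448, 0.1944, 0.1683]
tool_rot: [-3.099, 1.105, -0.184]
contact_force: [0.1, 0.2, -0.2]
opening: 0.046
```

```bash
python3 look.py w8; python3 -c "
import cv2
im=cv2.imread('pics/w8.png')[130:290,180:340];cv2.imwrite('pics/w8c.png',cv2.resize(im,None,fx=3.7,fy=3.7))"
```

```text
t 15.9 pos [0.6448 0.1944 0.1683] q [ 0.273   0.477   1.5851 -0.3203  0.6812  2.2802] open 0.046015038345843404 F [ 0.1089  0.1566 -0.1981]
tilt 26.687766183254173 ang err up/Y deg [-3.3461  1.1336]
base in port frame up,Y,n mm [  2.4992   1.6692 -50.6411]
tcp in port frame [5.828  0.5414 6.2495]
tool axes of -n,up,Y: [ 0.9981  0.0196 -0.0582] [-0.0584 -0.0047 -0.9978] [ 0.0198 -0.9997  0.0037]
port px [[255.9751 245.8244]] base far rim [[254.6956 199.7341]]
```

View pics/w8c.png

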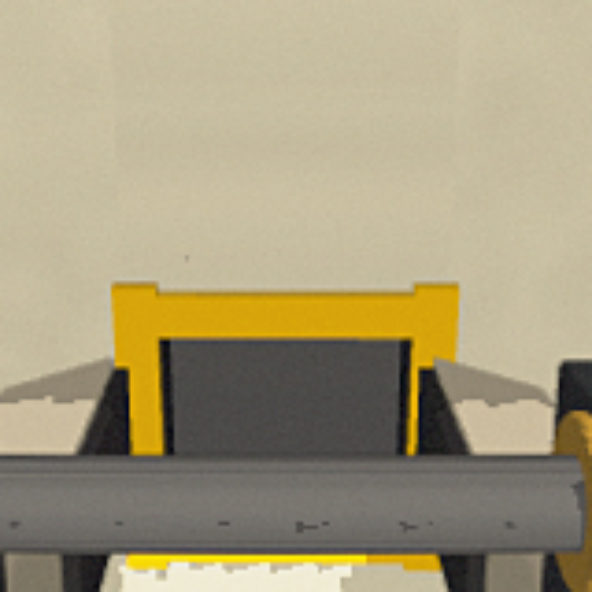

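The tube is gone from the grip and the flap looks shut. I retract and check.

Call:
play_rows(moves=[[[-0.006,0,0,0,0],[-0.012,0,0,0,0],[-0.014,0,0,0,0],[-0.014,0,0,0,-1],[-0.014,0.004,0.004,0,-1],[-0.014,0.01,0.006,0,-1],[-0.014,0.01,0.006,0,-1],[-0.01,0.01,0.006,0,-1],[-0.006,0.008,0.006,0,-1],[0,0,0,0,-1]]])

```text
time: 16.95
tool_pos: [0.5598, 0.1687, 0.2614]
tool_rot: [-3.088, 1.096, -0.173]
contact_force: [0.6, 0.7, -0.1]
opening: 0.0004
```

```bash
cat >> look.py <<'E'
btn=port-.045*up-.082*Y+.018*n
print('tool shift to btn+20n mm',1000*R.T@(btn+.02*n-p)); 
if len(sys.argv)>1: print('btn px',proj(c,[btn]))
E
python3 look.py w9; python3 -c "
from h import *
im=robot.read_camera('scene');cv2.imwrite('pics/s9.png',cv2.resize(im[120:250,245:375,::-1],None,fx=4.5,fy=4.5))"
```

```text
t 16.95 pos [0.5598 0.1687 0.2614] q [ 0.268   0.2224  1.694  -0.2727  0.8091  2.2121] open 0.00035144644336209145 F [ 0.6237  0.7168 -0.0964]
tilt 27.187440599314925 ang err up/Y deg [-2.8608  1.4555]
base in port frame up,Y,n mm [-17.0976 -42.2871  68.3711]
tcp in port frame [-14.2515 -43.7351 125.2805]
tool axes of -n,up,Y: [ 0.9984  0.0252 -0.0498] [-0.0499 -0.0051 -0.9983] [ 0.0254 -0.9996  0.004 ]
port px [[214.26   174.0991]] base far rim [[255.2922 200.5094]]
tool shift to btn+20n mm [87.7163 40.5961 26.1429]
btn px [[297.0616 223.2899]]
```

View pics/w9.png

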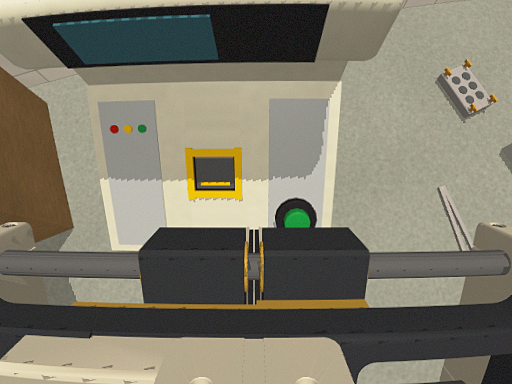

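Call:
play_rows(moves=[[[0.004,0.004,0.002,0,-1],[0.008,0.005,0.003,0,-1],[0.01,0.005,0.003,0,-1],[0.012,0.005,0.003,0,-1],[0.012,0.005,0.003,0,-1],[0.012,0.005,0.003,0,-1],[0.012,0.005,0.003,0,-1],[0.01,0.004,0.003,0,-1],[0.006,0.002,0.002,0,-1],[0,0,0,0,-1]]])

```text
time: 18.05
tool_pos: [0.5683, 0.1246, 0.157]
tool_rot: [-3.097, 1.109, -0.181]
contact_force: [0.4, 0.7, -0.4]
opening: 0.0
```

```bash
python3 look.py w10; python3 -c "
import cv2
im=cv2.imread('pics/w10.png')[100:290,120:340];cv2.imwrite('pics/w10c.png',cv2.resize(im,None,fx=3,fy=3))"
```

```text
t 18.05 pos [0.5683 0.1246 0.157 ] q [ 0.1678  0.3356  1.8574 -0.3052  0.5319  2.1954] open 1.1753933313499653e-05 F [ 0.3509  0.7499 -0.3815]
tilt 26.439901993241218 ang err up/Y deg [-3.5959  1.1933]
base in port frame up,Y,n mm [-54.2102 -83.5527 -31.0761]
tcp in port frame [-50.6328 -84.7399  25.7983]
tool axes of -n,up,Y: [ 0.9978  0.0207 -0.0626] [-0.0628 -0.0035 -0.9976] [ 0.0208 -0.9997  0.0023]
port px [[123.4993 150.7175]] base far rim [[255.04   200.0799]]
tool shift to btn+20n mm [-12.4556  -3.0286  -4.9159]
btn px [[251.0335 227.9244]]
```

View pics/w10c.png

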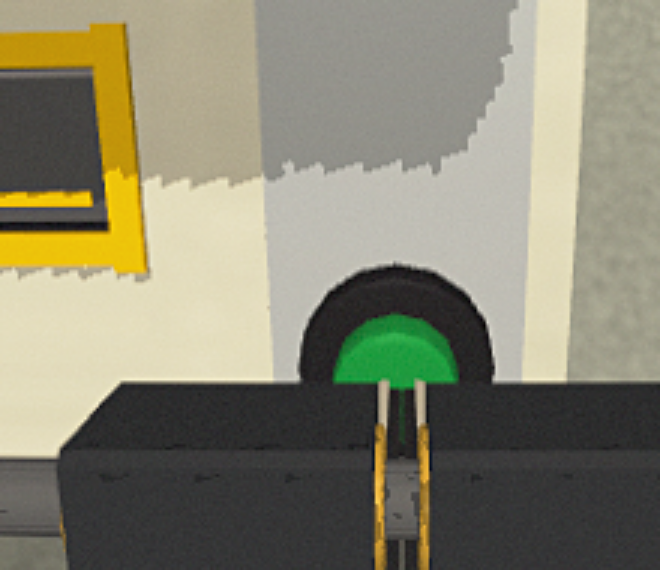

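View pics/s9.png

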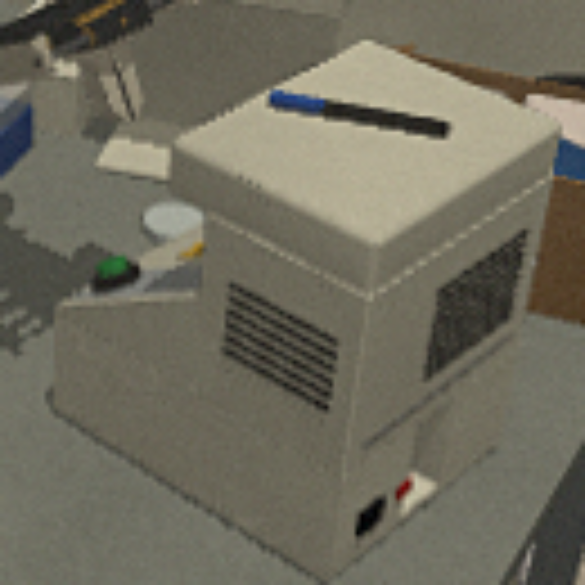

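Call:
play_rows(moves=[[[-0.002,-0.001,-0.003,0,-1],[0,-0.001,-0.002,0,-1],[0,0,0,0,-1],[0.002,0,0,0,-1],[0.002,0,0,0,-1],[0.002,0,0,0,-1],[0.002,0,0,0,-1],[0,0,0,0,-1],[0,0,0,0,-1],[0,0,0,0,-1]]])

```text
time: 19.1
tool_pos: [0.578, 0.1264, 0.1569]
tool_rot: [-3.093, 1.104, -0.176]
contact_force: [-1.1, 0.3, 2.3]
opening: 0.0005
```

```bash
python3 look.py
```

```text
t 19.1 pos [0.578  0.1264 0.1569] q [ 0.1677  0.3496  1.838  -0.3041  0.5311  2.1931] open 0.00048260926836257636 F [-1.1314  0.3266  2.2812]
tilt 26.751309582853786 ang err up/Y deg [-3.2917  1.35  ]
base in port frame up,Y,n mm [-46.1712 -79.4676 -35.6694]
tcp in port frame [-42.8965 -80.8106  21.2196]
tool axes of -n,up,Y: [ 0.9981  0.0235 -0.0573] [-0.0575 -0.0033 -0.9979] [ 0.0236 -0.9997  0.0021]
tool shift to btn+20n mm [-16.6409   0.7867   3.    ]
```

Call:
play_rows(moves=[[[0.001,0,0.001,0,-1],[0.001,0,0.001,0,-1],[0.001,0,0,0,-1],[0.001,0,0,0,-1],[0,0,0,0,-1],[0,0,0,0,-1],[0,0,0,0,-1],[0,0,0,0,-1],[0,0,0,0,-1],[0,0,0,0,-1]]])

```text
time: 20.1
tool_pos: [0.5788, 0.1265, 0.1536]
tool_rot: [-3.091, 1.101, -0.174]
contact_force: [-2.4, -0.0, 3.7]
opening: 0.0004
```

```bash
python3 look.py w11; python3 -c "
import cv2
im=cv2.imread('pics/w11.png')[100:290,120:340];cv2.imwrite('pics/w11c.png',cv2.resize(im,None,fx=3,fy=3))"
```

```text
t 20.1 pos [0.5788 0.1265 0.1536] q [ 0.1678  0.355   1.8426 -0.3114  0.5188  2.2012] open 0.0004110987233008612 F [-2.3869 -0.02    3.6612]
tilt 26.920306064191628 ang err up/Y deg [-3.1249  1.3961]
base in port frame up,Y,n mm [-46.9877 -79.1342 -38.9481]
tcp in port frame [-43.8789 -80.5231  17.9491]
tool axes of -n,up,Y: [ 0.9982  0.0243 -0.0544] [-0.0545 -0.0034 -0.998 ] [ 0.0244 -0.9996  0.0022]
port px [[125.7116 163.0824]] base far rim [[254.7479 199.7882]]
tool shift to btn+20n mm [-19.9753   0.9782   2.1482]
btn px [[257.4369 243.5098]]
```

View pics/w11c.png

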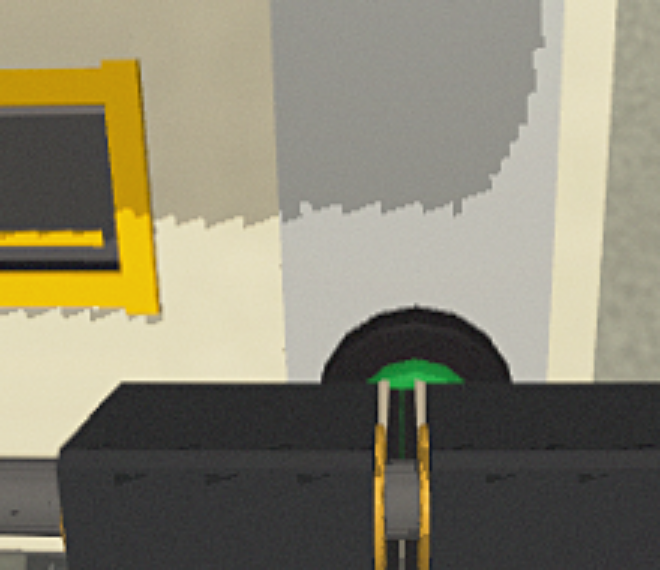

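Call:
play_rows(moves=[[[0.001,0,0,0,-1],[0.001,0,0,0,-1],[0.001,0,0,0,-1],[0.001,0,0,0,-1],[0.001,0,0,0,-1],[0,0,0,0,-1],[0,0,0,0,-1],[0,0,0,0,-1],[0,0,0,0,-1],[0,0,0,0,-1]]])

```text
time: 21.15
tool_pos: [0.5798, 0.1263, 0.152]
tool_rot: [-3.092, 1.099, -0.175]
contact_force: [-2.1, -0.4, 4.3]
opening: 0.0002
```

```bash
python3 look.py
```

```text
t 21.15 pos [0.5798 0.1263 0.152 ] q [ 0.1674  0.3585  1.8435 -0.3157  0.5134  2.2052] open 0.00015122579256912605 F [-2.1265 -0.3985  4.2611]
tilt 27.00806387030719 ang err up/Y deg [-3.0368  1.3863]
base in port frame up,Y,n mm [-46.8348 -79.1381 -40.8643]
tcp in port frame [-43.8137 -80.5173  16.0378]
tool axes of -n,up,Y: [ 0.9983  0.0241 -0.0528] [-0.053  -0.0034 -0.9981] [ 0.0242 -0.9996  0.0023]
tool shift to btn+20n mm [-21.8833   0.9418   2.2839]
```

Call:
play_rows(moves=[[[0.002,0,0,0,-1],[0.002,0,0,0,-1],[0.002,0,0,0,-1],[0.002,0,0,0,-1],[0.002,0,0,0,-1],[0.002,0,0,0,-1],[0.002,0,0,0,-1],[0.002,0,0,0,-1],[0.002,0,0,0,-1],[0.002,0,0,0,-1]]])

```text
time: 22.15
tool_pos: [0.5804, 0.1262, 0.1512]
tool_rot: [-3.095, 1.092, -0.178]
contact_force: [-20.0, 1.0, 23.7]
opening: 0.0005
```

```bash
python3 look.py w12; python3 -c "
import cv2
im=cv2.imread('pics/w12.png')[100:290,120:340];cv2.imwrite('pics/w12c.png',cv2.resize(im,None,fx=3,fy=3))"
```

```text
t 22.15 pos [0.5804 0.1262 0.1512] q [ 0.1694  0.3597  1.8483 -0.3311  0.503   2.2212] open 0.0004904693380640273 F [-19.9719   1.0221  23.7259]
tilt 27.41978479767586 ang err up/Y deg [-2.6229  1.3312]
base in port frame up,Y,n mm [-46.2998 -79.0953 -41.8894]
tcp in port frame [-43.6905 -80.4196  15.0343]
tool axes of -n,up,Y: [ 0.9987  0.0232 -0.0456] [-0.0458 -0.0031 -0.9985] [ 0.0232 -0.9997  0.0021]
port px [[123.9993 164.3451]] base far rim [[254.7275 199.769 ]]
tool shift to btn+20n mm [-22.8972   1.0367   2.2947]
btn px [[257.5292 245.9675]]
```

View pics/w12c.png

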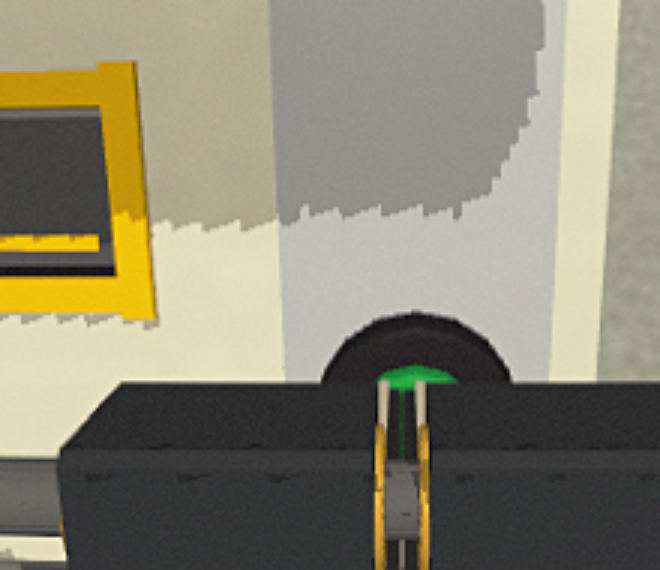

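```bash
python3 - <<'E'
from h import *
c=np.load('c_last.npy',allow_pickle=True).item()
port=np.array([.6428,.1943,.16]); n=np.array([-.487,.1132,.866]); up=np.array([.843,-.196,.5]); Y=np.array([.2263,.974,0])
b=port-.045*up-.082*Y
print('collar far rim top/bottom',proj(c,[b+.012*n+.021*up,b+.021*up]),'mouth TR',proj(c,[port+.017*up-.02*Y]))
for h in (18,15,13,12,11): print(h,proj(c,[b+h/1000*n+.013*up]))
im=cv2.imread('pics/w12.png')[190:235,215:300];cv2.imwrite('pics/w12d.png',cv2.resize(im,None,fx=9,fy=9,interpolation=cv2.INTER_CUBIC))
im=cv2.imread('pics/w11.png')[190:235,215:300];cv2.imwrite('pics/w11d.png',cv2.resize(im,None,fx=9,fy=9,interpolation=cv2.INTER_CUBIC))
E
```

```text
collar far rim top/bottom [[257.7101 208.6088]
 [257.9176 202.3657]] mouth TR [[153.0407 135.7085]]
18 [[257.5704 225.3024]]
15 [[257.6286 223.3448]]
13 [[257.6662 222.0765]]
12 [[257.6848 221.4531]]
11 [[257.7031 220.8365]]
```

View pics/w12d.png

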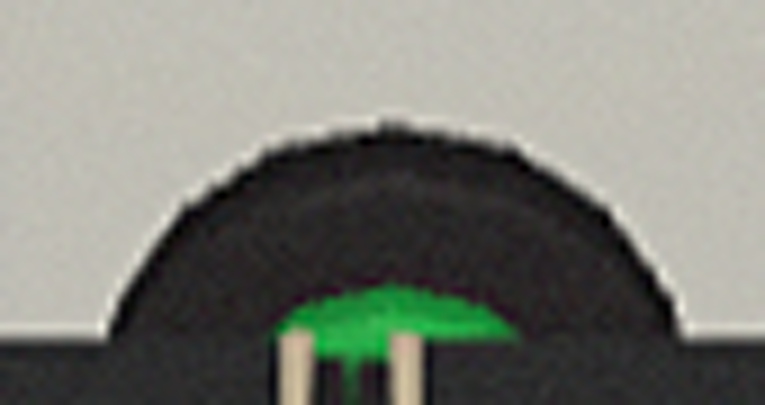

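View pics/w11d.png

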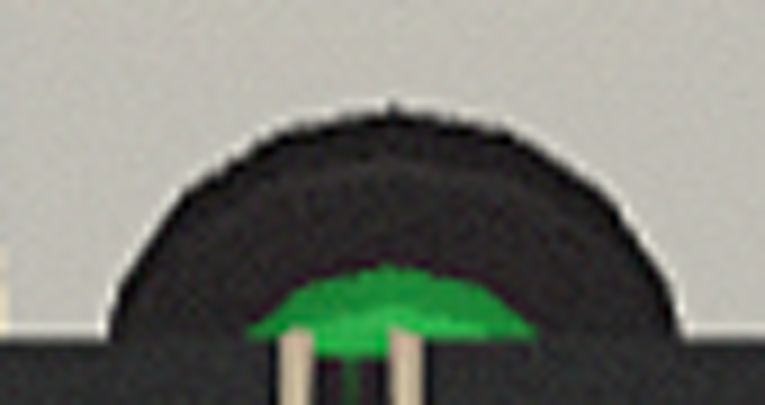

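```bash
python3 - <<'E'
from h import *
o,p,R=pose(); F=o['contact_force'];M=o['torque']; f=R.T@F; m=R.T@M
print('F tool',f,'M tool',m)
# if moment about TCP: r x F = M -> points on line at tool x=0
for name,M0 in (('aboutTCP',m),):
    # r=(rx,ry,rz): My= rz fx - rx fz ; Mz = rx fy - ry fx
    for rx in (0,-.019,-.07,-.15,.1,.2): print(rx,'ry',(rx*f[1]-m[2])/f[0],'rz',(m[1]+rx*f[2])/f[0])
im=cv2.imread('pics/w10.png')[190:235,215:300];cv2.imwrite('pics/w10d.png',cv2.resize(im,None,fx=9,fy=9,interpolation=cv2.INTER_CUBIC))
E
```

```text
F tool [-29.9362   3.5432   5.7978] M tool [-0.0198 -1.0614  0.6355]
0 ry 0.021228255988842273 rz 0.03545384411505585
-0.019 ry 0.023477054469233708 rz 0.039133618322273744
-0.07 ry 0.029513303021863346 rz 0.04901090698375335
-0.15 ry 0.038981928202458854 rz 0.06450469311940761
0.1 ry 0.009392474513097887 rz 0.016086611445488008
0.2 ry -0.0024433069626465013 rz -0.0032806212240798368
```

View pics/w10d.png

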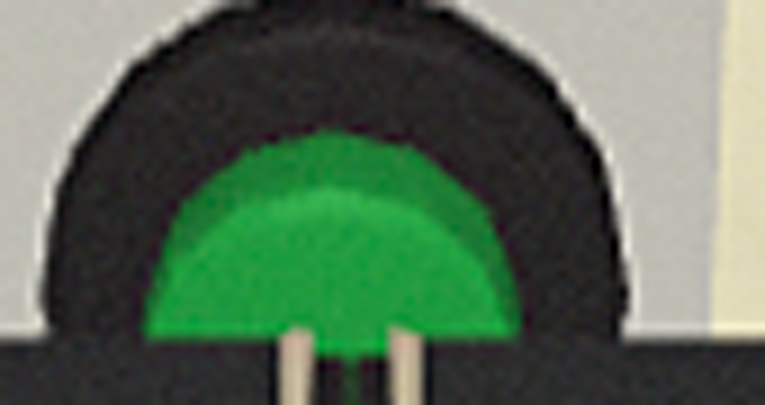

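```bash
python3 - <<'E'
from h import *
port=np.array([.6428,.1943,.16]); n=np.array([-.487,.1132,.866]); up=np.array([.843,-.196,.5]); Y=np.array([.2263,.974,0])
b=port-.045*up-.082*Y
c=np.load('c_last.npy',allow_pickle=True).item()
def T(p,e):
    M=np.eye(4); M[:3,:3]=Ro.from_euler('xyz',e).as_matrix(); M[:3,3]=p; return M
o,p,R=pose(); M=np.eye(4);M[:3,:3]=R;M[:3,3]=p
X=c['view']@M
for nm,pp,e in (('w10',[.5683,.1246,.157],[-3.097,1.109,-.181]),('w11',[.5788,.1265,.1536],[-3.091,1.101,-.174]),('w12',p,o['tool_rot'])):
    cc=dict(c); cc['view']=X@np.linalg.inv(T(pp,e))
    print(nm,[proj(cc,[b+h/1000*n+.013*up])[0].round(1).tolist() for h in (18,15,12)],'collar top far',proj(cc,[b+.012*n+.021*up])[0],proj(cc,[b+.021*up])[0])
E
```

```text
w10 [[250.5, 207.6], [250.7, 205.9], [250.8, 204.3]] collar top far [250.7537 191.8934] [251.3384 186.6409]
w11 [[257.5, 223.2], [257.5, 221.2], [257.6, 219.4]] collar top far [257.6101 206.7342] [257.8463 200.5351]
w12 [[257.6, 225.3], [257.6, 223.3], [257.7, 221.5]] collar top far [257.7101 208.6088] [257.9176 202.3657]
```

The force rose to 30 N at a hard stop after about 6 mm of travel, and the button top is down at collar level. Now I let go and retract.

Call:
play_rows(moves=[[[-0.004,0,0,0,-1],[-0.008,0,0,0,-1],[-0.012,0,0,0,-1],[-0.014,0,0,0,-1],[-0.014,0,0.005,0,-1],[-0.014,0,0.01,0,-1],[-0.014,0,0.01,0,-1],[-0.012,0,0.01,0,-1],[-0.008,0,0.008,0,-1],[0,0,0,0,-1]]])

```text
time: 23.2
tool_pos: [0.4906, 0.1441, 0.2236]
tool_rot: [-3.095, 1.097, -0.179]
contact_force: [-0.1, -0.5, -0.1]
opening: 0.0007
```

```bash
python3 look.py w13; python3 -c "
from h import *
im=robot.read_camera('scene');cv2.imwrite('pics/s13.png',im[:,:,::-1])
im=robot.read_camera('top');cv2.imwrite('pics/t13.png',cv2.resize(im[85:255,140:400,::-1],None,fx=3,fy=3))"
```

```text
t 23.2 pos [0.4906 0.1441 0.2236] q [ 0.2559  0.1296  1.9267 -0.3134  0.6741  2.2571] open 0.0007499454435775869 F [-0.1033 -0.4544 -0.1033]
tilt 27.15815974074369 ang err up/Y deg [-2.8822  1.2825]
base in port frame up,Y,n mm [-89.5309 -82.0823  66.5838]
tcp in port frame [-86.6636 -83.3582 123.4962]
tool axes of -n,up,Y: [ 0.9985  0.0223 -0.0501] [-0.0503 -0.0035 -0.9983] [ 0.0224 -0.9997  0.0025]
port px [[167.7607  98.2193]] base far rim [[254.8177 200.52  ]]
tool shift to btn+20n mm [ 83.3289   0.376  -46.    ]
btn px [[255.6482 148.7605]]
```

View pics/w13.png

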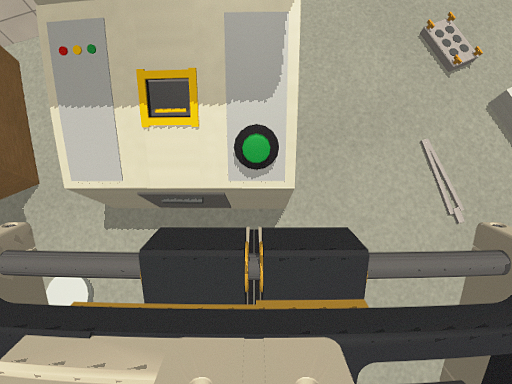

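View pics/s13.png

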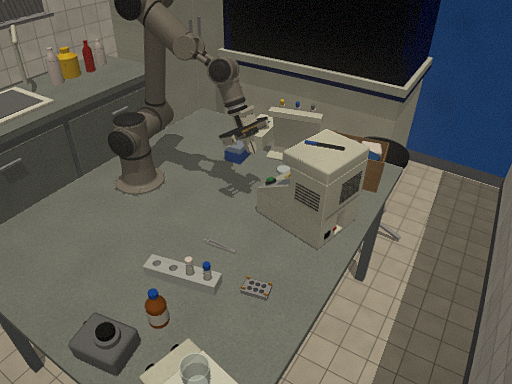

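View pics/t13.png

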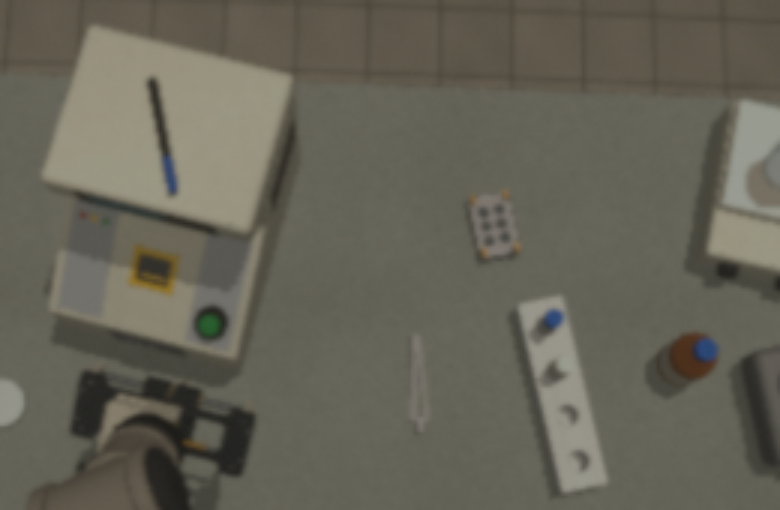

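The flap at (168,98) is shut with its yellow line parallel to the edge. The button at (256,148) is up, the orange tube's hole is empty, and everything else is where it was. I'll hand in.

```bash
python3 -c "
from cell import robot
print(robot.hand_in())"
```

```text
the job is handed in; nothing more can be done
None
```

The orange-capped tube is in the reader and the start button was pressed and let go. I handed the job in at about 23 s of the 58 s allowed.

- **Tilting the tool:** the moves cannot tilt the tool directly. I pushed past the arm's reach with the tube held, which tilted the tool to about 29°; it had settled to about 26.5° by the time of insertion.
- **Loading:** I pushed the tube through the flap until its base was about 50 mm inside, then released it. It slid down out of sight and the flap closed.
- **Start button:** I pressed it with shut fingers until it hit a hard stop at about 30 N after roughly 6 mm of travel, then retracted.

**Last checks:**
- The pictures show the flap shut and the button back up. They also show two empty holes in the block, with the blue and white tubes and the bystanders where they were.
- The contact force read about zero.
- The tube's final depth, the flap angle and the button travel could not be measured directly. They are judged from the pictures, the force and the tool position.

**What disagreed:**
- The tool was still about 3° off the chute axis during insertion, with no notable force.
- The first port estimates differed by up to 6 mm. A close-up wrist picture settled the position I used.
- While tilting, joint 3 read 0.037–0.038 rad, against a stated lower limit of 0.04. It is the one reading outside the stated ranges and could count as a range violation.

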